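Snap the main board back onto the posts of an opened timing machine

ROBOT

A 6-joint arm with a two-finger parallel gripper is mounted at the origin on a cart in front of the work surface, level with it; the furniture and walls round the work are solid. World frame = base frame: x ahead of the robot, y to its left, z up, the work surface at z = 0. Lengths are in m, angles in degrees, forces in N, time in s.
With the tool pointing down it reaches from about 0.375 to 0.825 m from the base axis. Payload 5.5 kg.
Tool frame: the origin (TCP) lies midway between the tips of the shut fingers; the grasp point (between the pads) lies 19 mm behind it; z points along the fingers, y is the line along which they close (so a half turn about z gives the same grasp; the last joint's range is limited). The gripper opens to 85 mm and grips with 20 to 120 N. Pads are 22 mm wide; open, the fingers measure 114 mm over their backs; the gripper's body (76 mm by 85 mm) begins 54 mm behind the grasp point. The pads swing forward as they close: fully open they stand 13 mm farther back than shut.
Start: joints at [63.025, 17.962, -2.699, 69.339, 0, 90], TCP at [0.272, 0.535, 0.231] pointing down, gripper open.
Joint ranges: [-152.73, 152.73], [-39.44, 99.34], [-58.76, 71.6], [-118.89, 123.64], [-81.53, 83.1], [-180, 180]. Speed limits (degrees/s): [136.94, 136.94, 172.46, 180, 180, 180].

INTERFACE

Orientations are given as [roll, pitch, yaw] about the fixed x, y, z axes, in that order (R = Rz(yaw) Ry(pitch) Rx(roll)).
In Python, from station import ctrl gives the robot as it stands. The module is installed in compiled form; this text tells all that it offers.
- The arm moves only by the tool carry_out, never from a script. Its argument "plan" is a list of rows, each a list of 7 numbers: the shift along the world's x, y, z in mm, then the turn, a rotation vector about the world's x, y, z in degrees, then the opening in per cent of the stroke, from 0 (shut) to 100 (fully open). A call has 1 to 10 rows; each row shifts and turns the commanded pose from where the row before left it; what a row does not reach is not made up. A row lasts 1/8 s, in which the tool goes at most 62.5 mm and 10.7 degrees, less where a joint would pass 70% of its speed; a pose out of reach is approached as far as the arm can. A call is refused whole if a number of a shift passes 62.5 or a number of a turn 10.7, either way. A call with a gripper value outside its range is refused whole. The fingers move at their own pace and stop on an object; "force" is the grip in N (left out, the last holds). Time passes only in rows, so rows that do not move let the fingers close. It gives the time, the measured TCP pose, the force, the opening and the grip force at its end, in the units of the state.
- ctrl.get_state(): the state, without advancing time (a new reading comes with each control period).
- ctrl.capture(name): name is "scene" or "top" or "wrist"; returns (picture, depth): 400x640x3 uint8, red, green, blue; 400x640 float32, m along the optical axis (not along the pixel's ray), 0 where there is no reading.
- ctrl.camera_model(name): a dict with "mtx" (3x3 intrinsics, pixels), "R" (3x3) and "t" (3): a world point X has camera coordinates R X + t. Camera axes: x right, y down, z forward; pixel columns grow to the right and rows downward; lengths in m; the calibration is good to about 2 mm. A picture is of the moment at which its call begins: read the wrist's pose just before it. camera_model takes no time and is no camera call; for the wrist camera it gives the pose at the moment of the call.
- ctrl.close_job(): hands the job in; it is judged then, once.
The state is a dict: "clock": time; "joint_pos": joint angles; "joint_vel": joint speeds; "tau": joint torques, N m; "tcp_pos": TCP position; "tcp_rot": TCP orientation; "force": force on the tool from outside, world axes, zero at the start; "moment": the same for the moment, N m; "grip_width": finger opening in m; "grip_force": force on a finger pad.
Only numpy, scipy, OpenCV 4.12 (cv2) and the standard library are available. Lean on these libraries where they do the work, as an engineer would, in place of code of your own. Each camera call takes 0.05 s, during which the arm holds its last target. There are 200 camera calls.

TASK

The watch timing machine has been opened for repair. Pick up its circuit board, lay it over the four barbed plastic posts in the open lower shell with its sockets at the gap in the wall, and press its corners down until every post has clicked through and the board lies fully home on the shoulders. The posts are screwed to a different height in each machine, so press by feel and gently: a corner driven onto its shoulder with more than 30 N cracks the board. Leave the things standing around where they are.

Things in the scene. Friction and masses are not known exactly. Their poses are not given: they have to be found in the camera images.
- board: Loose green circuit board, 100 mm (x) by 150 mm (y), 4 mm thick, 0.13 to 0.21 kg; origin at the centre of its underside, z up. An 8 mm hole at (+-38, +-48) mm. Beyond the holes, |y| from 52 to 75 mm, the board's corners are bare: press there. A metal screening can stands in the middle; two black sockets 9 mm high stand at y = +-24 mm on its +x edge, capacitors 13 mm high opposite.
- can_top (a point): Centre of the top of the screening can in the middle of the board: 34 mm (board x) by 44 mm (board y), 22 mm high over the board's upper face, so this point is 26 mm above the board's underside. Grip the board by it, across its 34 mm: beside those faces, for |y| under 14 mm, the board carries only chips under 2 mm high.
- shell: Open lower half of the timing machine, a grey tray 124 mm (x) by 230 mm (y, from -96 to +134), fixed to the bench; walls 30 mm high, floor 6 mm above the bench. Origin on the bench under the middle of the four posts, z up. The gap for the sockets is in its +x wall; a transformer 39 mm high fills the bay at y over 88 mm. With the board in, shell and board have the same axes.
- post_a (a point): Axis of the post at (-38, -48) mm from the shell's origin, at floor level. A post: a white column 12 mm wide with a flat shoulder on which the board rests, a 6 mm neck 5 mm high, then a split arrow head of two springy barbs, 11 mm wide along x and 5 mm along y at its base, tapering at 45 degrees to a 2 mm tip 10 mm above the shoulder. The barbs can be pushed in, not the column.
- post_b (a point): Axis of the post at (-38, +48) mm from the shell's origin, at floor level. All four posts are screwed to one height, which differs from machine to machine: the shoulders stand 8 to 17 mm above the floor (14 to 23 mm above the bench). The state does not tell it; feel for it.
- post_c (a point): Axis of the post at (+38, -48) mm from the shell's origin, at floor level. A board laid on the heads with the tips in its holes stops with its underside 7 mm above the shoulders and centres itself if let go within 2 mm. On a corner that is home the force rises stiffly; a slow push of up to 18 N there stays under 30 N on its shoulder (shoulder_a to shoulder_d).
- post_d (a point): Axis of the post at (+38, +48) mm from the shell's origin, at floor level. One post's barbs give way at 6 to 11 N (several at once take as many times more); then the board slides on easily until, within 1 mm of the shoulder, the barbs click out and hold it.
- hole_a (a point): Centre, on the underside, of the hole at (-38, -48) mm from the board's origin; it belongs on post_a.
- hole_b (a point): Centre, on the underside, of the hole at (-38, +48) mm from the board's origin; it belongs on post_b.
- hole_c (a point): Centre, on the underside, of the hole at (+38, -48) mm from the board's origin; it belongs on post_c.
- hole_d (a point): Centre, on the underside, of the hole at (+38, +48) mm from the board's origin; it belongs on post_d.
- barb_a0 (a joint): How far one barb of post_a is pushed in: 0 m sprung out, 0.0015 m when squeezed inside a hole.
- barb_b0 (a joint): How far one barb of post_b is pushed in: 0 m sprung out, 0.0015 m when squeezed inside a hole.
- barb_c0 (a joint): How far one barb of post_c is pushed in: 0 m sprung out, 0.0015 m when squeezed inside a hole.
- barb_d0 (a joint): How far one barb of post_d is pushed in: 0 m sprung out, 0.0015 m when squeezed inside a hole.
- loupe_x: Bystander: a black eye loupe, 38 mm wide, 32 mm high, loose at the front of the bench; origin under it.
- oil_pot: Bystander: a small black oil pot with a knobbed cap, 37 mm wide, 32 mm high, loose behind the work; origin under it.
- tweezers: Bystander: brass-coloured tweezers, 138 mm long, lying loose at the front of the bench; origin under their middle.

How it is judged:
By the outcome, as a careful person would: the job done as asked, in the order asked, and still so for the second after the job is handed in, with the robot touching nothing.
It also fails if it takes over 51 s, if anything falls off the work surface, if the arm or the gripper's body presses on something with over 40 N, if the wrist force passes 120 N, or if a joint passes its speed limit or range.

## Working session

There is one attempt and no reset: what is moved stays moved. The work goes in short steps, Python scripts to look and compute and a tool call to move; the robot and the scene stay as the last step left them, time stands still between calls to the robot, and variables do not carry over. Pictures are saved under pics/ and viewed, at most 10 in all, crops included, and the job is handed in when it is done.

Besides the shell and the picture viewer there is one more tool, called after "Request:" as name(argument=value, ...), one argument or row to a line, values as JSON. carry_out: Moves the arm, as the interface text tells. Its arguments: {"type":"object","properties":{"plan":{"type":"array"},"force":{"type":"number"}},"required":["plan"]}

```bash
mkdir -p pics; python3 - <<'E'
from station import ctrl
import cv2,numpy as np
s=ctrl.get_state();print(s)
for n in("top","scene"):
    p,d=ctrl.capture(n);cv2.imwrite(f"pics/{n}0.png",p[:,:,::-1]);np.savez(f"{n}0.npz",p=p,d=d);m=ctrl.camera_model(n);print(n,m)
E
```

```text
{'clock': 0.0, 'joint_pos': array([ 6.30254380e+01,  1.80034213e+01, -2.75418507e+00,  6.93383799e+01,
       -1.29389865e-03,  9.00006436e+01]), 'joint_vel': array([-0.0041217 , -0.0098618 ,  0.00204879, -0.0126002 , -0.06571775,
       -0.03851586]), 'tau': array([-5.32617069e-04, -5.39590359e+01,  3.39754665e+01,  1.91474834e-02,
       -2.77741756e-04, -1.30369955e-05]), 'tcp_pos': array([0.2719068 , 0.53421689, 0.23044293]), 'tcp_rot': array([-1.79904014e+02,  1.29497505e-03,  1.53024797e+02]), 'force': array([ 0.44961951,  0.33243087, -1.00197391]), 'moment': array([ 0.0671002 ,  0.00295345, -0.03645558]), 'grip_force': 0.0, 'grip_width': 0.08532465245197078}
top {'mtx': array([[408.18916789,   0.        , 311.55775022],
       [  0.        , 408.18916789, 204.65922123],
       [  0.        ,   0.        ,   1.        ]]), 'R': array([[ 3.20638070e-04, -9.99999215e-01, -1.21125599e-03],
       [-9.98320581e-01, -2.49930995e-04, -5.79305991e-02],
       [ 5.79302509e-02,  1.22779654e-03, -9.98319878e-01]]), 't': array([0.0217068 , 0.55660711, 0.92939772])}
scene {'mtx': array([[419.46764653,   0.        , 314.10574987],
       [  0.        , 419.46764653, 198.87256695],
       [  0.        ,   0.        ,   1.        ]]), 'R': array([[ 0.60495009, -0.79620869,  0.00933349],
       [-0.38374873, -0.3017983 , -0.87272831],
       [ 0.69769069,  0.52437536, -0.48811698]]), 't': array([-0.32672879,  0.25790609,  0.67891208])}
```

View pics/top0.png

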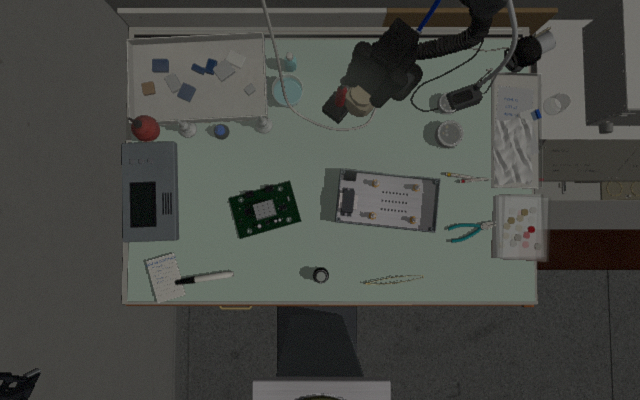

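View pics/scene0.png

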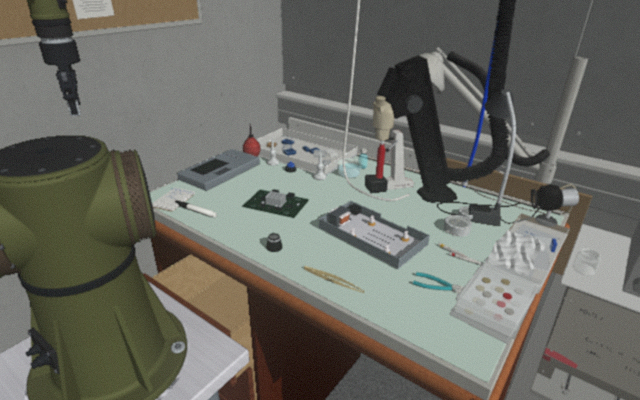

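```bash
cat > h.py <<'E'
from station import ctrl
import cv2,numpy as np
def ray(m,uv,z):
    uv=np.atleast_2d(np.asarray(uv,float));K,R,t=m["mtx"],np.asarray(m["R"]),np.asarray(m["t"])
    c=-R.T@t; d=np.c_[uv,np.ones(len(uv))]@np.linalg.inv(K).T@R
    return c+d*((z-c[2])/d[:,2])[:,None]
def proj(m,X):
    c=np.atleast_2d(X)@np.asarray(m["R"]).T+m["t"];c=c@m["mtx"].T
    return c[:,:2]/c[:,2:]
E
python3 - <<'E'
from h import *
f=np.load("top0.npz");p=f["p"];m=ctrl.camera_model("top")
c=cv2.resize(p[160:245,220:445],None,fx=3.5,fy=3.5,interpolation=cv2.INTER_CUBIC)
cv2.imwrite("pics/crop.png",np.clip(c[:,:,::-1].astype(float)*1.7,0,255).astype(np.uint8))
h=cv2.cvtColor(p,cv2.COLOR_RGB2HSV)
g=((h[...,0]>45)&(h[...,0]<85)&(h[...,1]>110)&(h[...,2]<140)).astype(np.uint8);g[:,:215]=0;g[:,320:]=0
g=cv2.morphologyEx(g,cv2.MORPH_CLOSE,np.ones((9,9)))
k=max(cv2.findContours(g,0,2)[0],key=cv2.contourArea)
P=ray(m,k[:,0],0.004)[:,:2].astype(np.float32);r=cv2.minAreaRect(P*1000);print("board",r)
# can: bright grey inside
x0,y0,w,hh=cv2.boundingRect(k);w_=(h[...,1]<50)&(h[...,2]>110);mm=np.zeros_like(g);mm[190:230,245:285]=w_[190:230,245:285]
k=max(cv2.findContours(mm,0,2)[0],key=cv2.contourArea);print("can",cv2.minAreaRect(ray(m,k[:,0],.026)[:,:2].astype(np.float32)*1000),cv2.boundingRect(k))
# posts: brass/white?
for (u,v) in [(374,183),(412,187),(371,215),(410,219)]: print(p[v-3:v+4,u-3:u+4].max((0,1)))
E
```

```text
board ((546.7586059570312, 132.88380432128906), (96.87095642089844, 147.30426025390625), 16.204870223999023)
can ((501.4504089355469, 91.64756774902344), (2.280856132507324, 13.708671569824219), 0.01861966960132122) (278, 228, 7, 2)
[116 110 108]
[110 107 107]
[122 117 113]
[113 113 113]
```

View pics/crop.png

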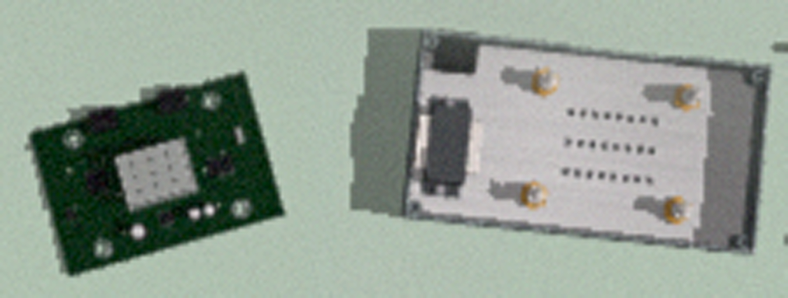

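Request:
carry_out(
  plan=[
    [34,-50,-7,0,0,-5.9,100],
    [34,-50,-7,0,0,-5.9,100],
    [34,-50,-7,0,0,-5.9,100],
    [34,-50,-7,0,0,-5.9,100],
    [34,-50,-7,0,0,-5.9,100],
    [34,-50,-7,0,0,-5.9,100],
    [34,-50,-7,0,0,-5.9,100],
    [34,-50,-7,0,0,-5.7,100],
    [0,0,0,0,0,0,100],
    [0,0,0,0,0,0,100],
  ],
  force=40,
)

```text
clock: 1.35
tcp_pos: [0.5437, 0.1346, 0.1749]
tcp_rot: [-179.9, -0.0, 106.0]
force: [-0.9, -0.2, -0.2]
grip_width: 0.0859
grip_force: 0.0
```

```bash
python3 - <<'E'
from h import *
s=ctrl.get_state();print(s["tcp_pos"],s["tcp_rot"],s["force"])
m=ctrl.camera_model("wrist");p,d=ctrl.capture("wrist");np.savez("w1.npz",p=p,d=d,K=m["mtx"],R=m["R"],t=m["t"])
print(m["mtx"],-m["R"].T@m["t"],m["R"][2]);cv2.imwrite("pics/w1.png",np.clip(p[:,:,::-1]*1.5,0,255).astype(np.uint8))
E
```

```text
[0.54366795 0.13457144 0.17485443] [-1.79931829e+02 -2.85089704e-02  1.06006114e+02] [-0.89610536 -0.19610178 -0.21993324]
[[304.83317169   0.         318.97878468]
 [  0.         304.83317169 199.26752303]
 [  0.           0.           1.        ]] [0.52433975 0.19790047 0.31812026] [ 0.07264913 -0.25612173 -0.96391066]
```

View pics/w1.png

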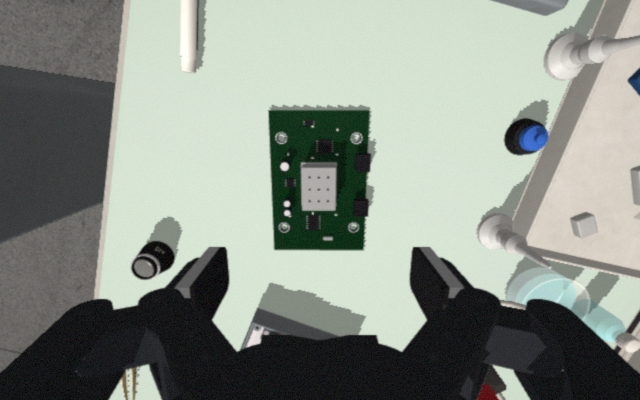

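```bash
python3 - <<'E'
from h import *
f=np.load("w1.npz");p=f["p"];m=dict(mtx=f["K"],R=f["R"],t=f["t"])
h=cv2.cvtColor(p,cv2.COLOR_RGB2HSV)
g=((h[...,0]>40)&(h[...,0]<90)&(h[...,1]>110)).astype(np.uint8);g[260:]=0;g[:,:240]=0;g[:,400:]=0
br=(h[...,1]<110).astype(np.uint8)
H=[]
for u,v in [(284,228),(281,138),(354,228),(356,138)]:   # candidates
    w=np.zeros_like(br);w[v-9:v+10,u-9:u+10]=br[v-9:v+10,u-9:u+10]
    n,l,st,c=cv2.connectedComponentsWithStats(w);i=1+np.argmax(st[1:,4]);H.append((st[i,0]+st[i,2]/2-.5,st[i,1]+st[i,3]/2-.5))
W=ray(m,H,.004);print(np.c_[H,W*1000].round(1))
# image up = +y? identify: sockets (+x) at right
B=np.array([[-38,-48],[-38,48],[38,-48],[38,48]])
A=W[:,:2]*1000;best=cv2.estimateAffinePartial2D(B.astype(np.float32),A.astype(np.float32))[0]
print(best,np.degrees(np.arctan2(best[1,0],best[0,0])),np.hypot(best[0,0],best[1,0]))
c=((h[...,1]<40)&(h[...,2]>95)).astype(np.uint8);c[:155]=0;c[200:]=c[200:];w=np.zeros_like(c);w[155:218,297:342]=c[155:218,297:342]
k=max(cv2.findContours(w,0,2)[0],key=cv2.contourArea);print(cv2.minAreaRect(ray(m,k[:,0],.026)[:,:2].astype(np.float32)*1000),cv2.boundingRect(k))
print(m["R"],f["d"][190,320])
E
```

```text
[[284.  227.  519.8  73.5   4. ]
 [281.  137.5 493.2 166.2   4. ]
 [353.  227.  592.6  94.4   4. ]
 [356.  137.5 566.1 187.1   4. ]]
[[ 9.62869756e-01 -2.76163479e-01  5.42929077e+02]
 [ 2.76163479e-01  9.62869756e-01  1.30310175e+02]] 16.003574965331275 1.0016907877571317
((542.5695190429688, 130.24009704589844), (33.125152587890625, 41.4901237487793), 16.0294246673584) (301, 168, 35, 42)
[[ 9.61193348e-01  2.75874267e-01 -8.58515520e-04]
 [ 2.66138031e-01 -9.26442144e-01  2.66224533e-01]
 [ 7.26491329e-02 -2.56121734e-01 -9.63910660e-01]] 0.29915476
```

Request:
carry_out(
  plan=[
    [-1,-4,-45,0,0,0,100],
    [0,0,-50,0,0,0,100],
    [0,0,-40,0,0,0,100],
    [0,0,-26,0,0,0,100],
    [0,0,-8,0,0,0,100],
    [0,0,0,0,0,0,100],
    [0,0,0,0,0,0,10],
    [0,0,0,0,0,0,10],
    [0,0,0,0,0,0,10],
    [0,0,0,0,0,0,10],
  ],
  force=50,
)

```text
clock: 2.65
tcp_pos: [0.544, 0.1309, 0.0073]
tcp_rot: [179.9, -0.0, 106.0]
force: [-0.4, -0.6, 6.9]
grip_width: 0.0331
grip_force: 51.3
```

Request:
carry_out(
  plan=[
    [0,0,0,0,0,0,100],
    [0,0,0,0,0,0,100],
    [0,0,45,0,0,0,100],
    [0,0,55,0,0,0,100],
    [3,-45,40,0,0,-4.6,100],
    [3,-58,20,0,0,-4.6,100],
    [3,-58,8,0,0,-4.6,100],
    [4,-58,0,0,0,-4.6,100],
    [4,-58,0,0,0,-4.6,100],
    [0,0,0,0,0,0,100],
  ],
)

```text
clock: 3.9
tcp_pos: [0.56, -0.1501, 0.174]
tcp_rot: [180.0, 0.0, 82.7]
force: [-0.2, 1.2, -0.3]
grip_width: 0.0854
grip_force: 0.0
```

```bash
python3 - <<'E'
from h import *
s=ctrl.get_state();print(s["clock"],s["tcp_pos"],s["tcp_rot"],s["force"])
m=ctrl.camera_model("wrist");p,d=ctrl.capture("wrist");np.savez("w2.npz",p=p,d=d,K=m["mtx"],R=m["R"],t=m["t"],tcp=s["tcp_pos"])
p,d=ctrl.capture("top")
f=np.load("w2.npz");p=f["p"];cv2.imwrite("pics/w2.png",np.clip(p[:,:,::-1]*1.5,0,255).astype(np.uint8))
E
```

```text
3.9 [ 0.55997152 -0.1500537   0.17395252] [1.79999968e+02 4.77874084e-02 8.26899523e+01] [-0.18433964  1.15834789 -0.2896977 ]
```

View pics/w2.png

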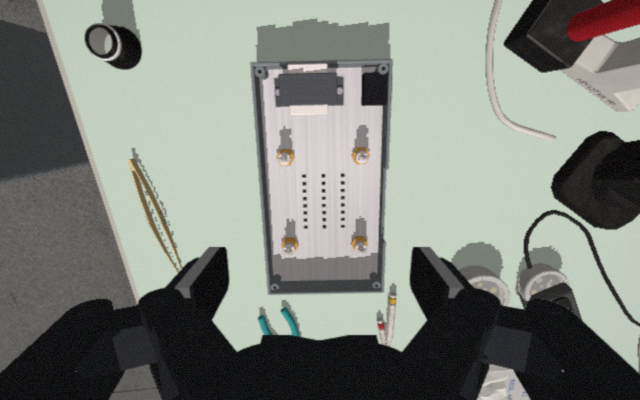

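```bash
python3 - <<'E'
from h import *
f=np.load("w2.npz");p=f["p"];d=f["d"]
I=[]
for u,v in [(285,157),(361,156),(290,244),(360,243)]:
    q=cv2.resize(p[v-18:v+18,u-18:u+18],None,fx=8,fy=8,interpolation=cv2.INTER_NEAREST);I.append(q)
    print(d[v-6:v+7:2,u-8:u+9:2].round(3))
im=np.vstack([np.hstack(I[:2]),np.hstack(I[2:])]);cv2.imwrite("pics/posts.png",np.clip(im[:,:,::-1]*1.4,0,255).astype(np.uint8))
E
```

```text
[[0.308 0.306 0.304 0.305 0.304 0.304 0.305 0.308 0.309]
 [0.309 0.306 0.295 0.295 0.296 0.3   0.304 0.304 0.308]
 [0.306 0.295 0.295 0.296 0.296 0.296 0.3   0.306 0.308]
 [0.307 0.    0.291 0.292 0.292 0.291 0.296 0.306 0.306]
 [0.29  0.288 0.286 0.286 0.29  0.291 0.297 0.307 0.312]
 [0.29  0.288 0.285 0.287 0.288 0.289 0.297 0.307 0.311]
 [0.311 0.298 0.298 0.297 0.299 0.297 0.307 0.312 0.312]]
[[0.308 0.306 0.305 0.304 0.303 0.305 0.304 0.309 0.31 ]
 [0.305 0.304 0.298 0.294 0.294 0.294 0.295 0.305 0.309]
 [0.305 0.302 0.295 0.295 0.295 0.295 0.296 0.305 0.309]
 [0.307 0.297 0.288 0.288 0.289 0.289 0.288 0.289 0.306]
 [0.305 0.297 0.29  0.287 0.287 0.288 0.286 0.288 0.31 ]
 [0.308 0.307 0.29  0.289 0.288 0.288 0.29  0.289 0.312]
 [0.312 0.308 0.309 0.297 0.297 0.298 0.307 0.311 0.311]]
[[0.334 0.335 0.33  0.33  0.332 0.331 0.333 0.335 0.334]
 [0.334 0.332 0.331 0.331 0.331 0.33  0.331 0.335 0.335]
 [0.336 0.33  0.331 0.326 0.33  0.331 0.33  0.334 0.336]
 [0.331 0.328 0.322 0.321 0.322 0.325 0.332 0.33  0.336]
 [0.332 0.322 0.32  0.322 0.32  0.321 0.331 0.331 0.336]
 [0.333 0.32  0.32  0.32  0.322 0.321 0.324 0.333 0.335]
 [0.338 0.315 0.316 0.314 0.315 0.316 0.332 0.339 0.337]]
[[0.333 0.332 0.331 0.329 0.33  0.331 0.334 0.333 0.333]
 [0.333 0.33  0.329 0.33  0.33  0.33  0.33  0.334 0.334]
 [0.331 0.331 0.329 0.326 0.323 0.324 0.331 0.335 0.334]
 [0.333 0.331 0.324 0.321 0.32  0.32  0.326 0.33  0.335]
 [0.333 0.325 0.321 0.32  0.32  0.321 0.321 0.331 0.336]
 [0.333 0.324 0.322 0.32  0.317 0.319 0.323 0.338 0.336]
 [0.337 0.331 0.313 0.314 0.315 0.314 0.314 0.316 0.337]]
```

View pics/posts.png

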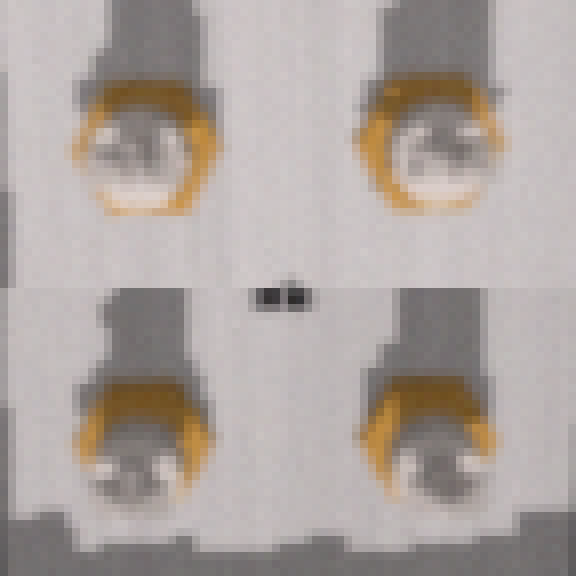

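```bash
python3 - <<'E'
from h import *
f=np.load("w2.npz");m=dict(mtx=f["K"],R=f["R"],t=f["t"]);d=f["d"]
H=[(289.6,244.1),(285.06,156.94),(359.1,243.1),(360.25,155.25)]
B=np.array([[-38,-48],[-38,48],[38,-48],[38,48]],np.float32)
for z in(.006,.009,.010):
    A=ray(m,H,z)[:,:2].astype(np.float32)*1000
    T=cv2.estimateAffinePartial2D(B,A)[0];print(z,T[:,2],np.degrees(np.arctan2(T[1,0],T[0,0])),np.hypot(*T[:,0]),(A-B@T[:,:2].T-T[:,2]).round(1).tolist())
# depth check
v,u=np.mgrid[0:400,0:640];P=np.c_[u.ravel(),v.ravel(),np.ones(u.size)]@np.linalg.inv(m["mtx"]).T*d.ravel()[:,None]
P=((P-m["t"])@m["R"])*1000
c=T[:,2]
a=np.radians(np.degrees(np.arctan2(T[1,0],T[0,0])));R=np.array([[np.cos(a),-np.sin(a)],[np.sin(a),np.cos(a)]])
L=(P[:,:2]-c)@R;ok=d.ravel()>0
fl=ok&(abs(L[:,0])<25)&(abs(L[:,1])<30);print("floor",np.median(P[fl,2]))
for b in B:
    k=ok&(np.hypot(*(L-b).T)<9);q=k&(P[:,2]>16)
    print(b,"median>16",np.median(L[q]-b,0),np.c_[L[q]-b].min(0),(L[q]-b).max(0),np.histogram(P[k,2],np.arange(4,40,2))[0])
E
```

```text
0.006 [ 561.24212646 -173.33510208] -6.086940629617888 1.006454124054568 [[-0.0, 0.3], [-0.2, -0.1], [0.2, -0.2], [0.0, -0.0]]
0.009 [ 561.30371094 -172.47890282] -6.086924900183196 0.9967500899894954 [[-0.0, 0.3], [-0.2, -0.1], [0.2, -0.2], [0.0, -0.0]]
0.01 [ 561.32423401 -172.19350243] -6.086922798392936 0.9935148228697243 [[-0.0, 0.3], [-0.2, -0.1], [0.2, -0.2], [0.0, -0.0]]
floor 6.852629425372662
[-38. -48.] median>16 [0.0428563  1.43174284] [-5.97463168 -3.77917589] [5.65663996 5.48754549] [ 5 22 26 64  2  5  8 15 34 11  5 18 19 11  0  0  0]
[-38.  48.] median>16 [0.0107914 0.327449 ] [-5.93514025 -8.75858853] [5.19087333 5.43431913] [ 2 26 23 74  1  3  4  5 49  5  6 25 24 11  1  0  0]
[ 38. -48.] median>16 [-1.17528707  1.41220347] [-6.83535355 -6.08376337] [4.93028198 5.94742964] [ 2 23 24 58  5  6  9 12 47  4 12 12 21 11  1  0  0]
[38. 48.] median>16 [-1.31359645  0.51645053] [-6.93917388 -6.55206638] [4.97696128 5.27351332] [ 8 19 15 75  2  1  6  5 57  7  5 12 26 15  0  0  0]
```

Request:
carry_out(
  plan=[
    [-4,58,0,0,0,4.6,100],
    [-4,58,0,0,0,4.6,100],
    [-3,58,-8,0,0,4.6,100],
    [-3,58,-20,0,0,4.6,100],
    [-3,45,-40,0,0,4.6,100],
    [0,0,-50,0,0,0,100],
    [0,0,-36,0,0,0,100],
    [0,0,-12,0,0,0,100],
    [0,0,0,0,0,0,60],
    [0,0,0,0,0,0,10],
  ],
)

```text
clock: 5.25
tcp_pos: [0.5444, 0.1313, 0.0099]
tcp_rot: [179.9, 0.0, 106.0]
force: [0.1, 0.2, -0.2]
grip_width: 0.0514
grip_force: 0.0
```

Request:
carry_out(
  plan=[
    [0,0,0,0,0,0,10],
    [0,0,0,0,0,0,10],
    [0,0,0,0,0,0,10],
    [0,0,10,0,0,0,10],
    [0,0,30,0,0,0,10],
    [0,0,40,0,0,0,10],
    [0,0,0,0,0,0,10],
    [0,0,0,0,0,0,10],
  ],
)

```text
clock: 6.25
tcp_pos: [0.5429, 0.1306, 0.0883]
tcp_rot: [-180.0, 0.0, 106.0]
force: [-0.3, -0.1, -1.7]
grip_width: 0.0329
grip_force: 50.6
```

```bash
cat > hand.py <<'E'
from h import *
s=ctrl.get_state();print(s["clock"],s["tcp_pos"],s["tcp_rot"],s["force"],s["moment"],s["grip_width"])
m=ctrl.camera_model("wrist");p,d=ctrl.capture("wrist");np.savez("w3.npz",p=p,d=d,K=m["mtx"],R=m["R"],t=m["t"],tcp=s["tcp_pos"])
cv2.imwrite("pics/w3.png",np.clip(p[:,:,::-1]*1.5,0,255).astype(np.uint8))
E
python3 hand.py
```

```text
6.25 [0.54290303 0.13057053 0.08831449] [-1.79999055e+02  2.52713453e-03  1.06017578e+02] [-0.3242769  -0.09743303 -1.74943849] [-0.03034822  0.03809896  0.02838421] 0.03290620521897295
```

View pics/w3.png

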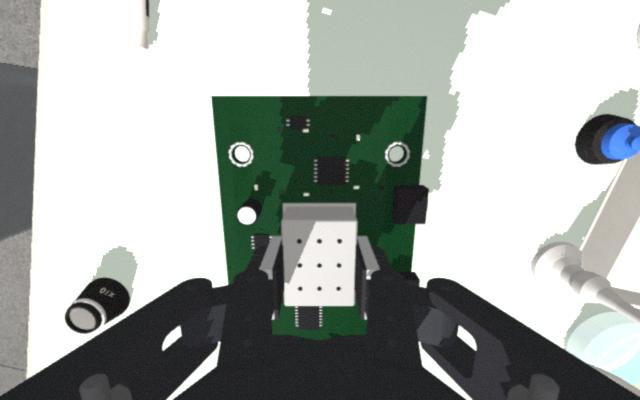

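```bash
python3 - <<'E'
from h import *
f=np.load("w3.npz");p=f["p"];m=dict(mtx=f["K"],R=f["R"],t=f["t"])
h=cv2.cvtColor(p,cv2.COLOR_RGB2HSV);br=(h[...,1]<90).astype(np.uint8);H=[]
for u,v in [(241,154),(397,154)]:
    w=np.zeros_like(br);w[v-17:v+18,u-17:u+18]=br[v-17:v+18,u-17:u+18]
    n,l,st,c=cv2.connectedComponentsWithStats(w);i=1+np.argmax(st[1:,4]);print(st[i]);H.append((st[i,0]+st[i,2]/2-.5,st[i,1]+st[i,3]/2-.5))
for z in(.080,.0826,.085):
    W=ray(m,H,z)[:,:2]*1000;a=W[1]-W[0];th=np.arctan2(a[1],a[0]);mid=W.mean(0)
    c=mid-48*np.array([-np.sin(th),np.cos(th)]);R=np.array([[np.cos(th),-np.sin(th)],[np.sin(th),np.cos(th)]])
    print(z,np.linalg.norm(a),np.degrees(th),c,"tool-local off",R.T@(c-f["tcp"][:2]*1000))
# w1/w2 local bias: express seen board centre & shell in tool-local
E
```

```text
[227 141  28  27 548]
[384 141  27  27 530]
0.08 77.53462256261825 16.021756640822865 [541.71157837 129.79880806] tool-local off [-1.35816491 -0.41290282]
0.0826 76.20428888797562 16.021756640822847 [541.62423569 130.10702426] tool-local off [-1.35704654 -0.09255188]
0.085 74.97628857292099 16.02175664082284 [541.54361168 130.39153153] tool-local off [-1.35601419  0.20315667]
```

Request:
carry_out(
  plan=[
    [3.3,-43.5,0,0,0,-3.1,10],
    [3.3,-50,0,0,0,-3.8,10],
    [3.3,-50,0,0,0,-3.8,10],
    [3.3,-50,0,0,0,-3.8,10],
    [3.3,-55,0,0,0,-3.8,10],
    [3.3,-55,0,0,0,-3.8,10],
    [0,0,0,0,0,0,10],
    [0,0,0,0,0,0,10],
  ],
)

```text
clock: 7.3
tcp_pos: [0.5617, -0.1724, 0.0869]
tcp_rot: [-179.8, -0.1, 83.9]
force: [0.0, -0.5, -1.9]
grip_width: 0.0328
grip_force: 50.6
```

```bash
python3 hand.py
```

```text
7.3 [ 0.56173939 -0.17236909  0.08693461] [-1.79847813e+02 -6.08614899e-02  8.39035762e+01] [ 0.00809986 -0.48268374 -1.86151474] [-0.0225983  -0.04293453  0.02608569] 0.032769571378893705
```

View pics/w3.png

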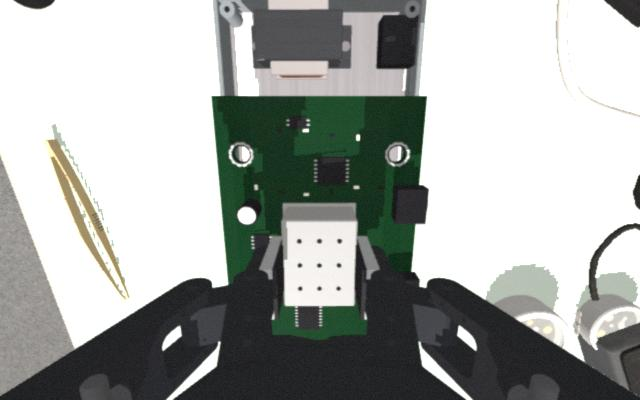

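Request:
carry_out(
  plan=[
    [0,0,-16,0,0,0,10],
    [0,0,-16,0,0,0,10],
    [0,0,-10,0,0,0,10],
    [0,0,0,0,0,0,10],
    [0,0,0,0,0,0,10],
    [0,0,0,0,0,0,10],
  ],
)

```text
clock: 8.1
tcp_pos: [0.5635, -0.173, 0.0469]
tcp_rot: [179.9, 0.0, 83.9]
force: [0.3, -0.5, -1.6]
grip_width: 0.0333
grip_force: 50.6
```

```bash
python3 hand.py; python3 - <<'E'
from h import *
f=np.load("w3.npz");p=f["p"];I=[cv2.resize(p[v-22:v+22,u-22:u+22],None,fx=8,fy=8,interpolation=cv2.INTER_CUBIC) for u,v in((241,154),(397,154))]
cv2.imwrite("pics/holes.png",np.clip(np.hstack(I)[:,:,::-1]*1.3,0,255).astype(np.uint8))
m=dict(mtx=f["K"],R=f["R"],t=f["t"]);z0=.046-.0097
# where a point under a hole centre (16mm.. at tip) would appear
W=ray(m,[(241,154),(397.,154)],z0+.004)
for z in (.030,.025):
    X=W.copy();X[:,2]=z;print(z,proj(m,X))
E
```

```text
8.1 [ 0.56349397 -0.17296022  0.04690552] [1.79936843e+02 1.19550927e-02 8.39235395e+01] [ 0.29692622 -0.54159288 -1.62279783] [-0.00812728  0.09187074 -0.01683262] 0.03332789746904579
0.03 [[245.83195282 151.56050888]
 [392.10721903 151.56233738]]
0.025 [[247.96666199 150.48276573]
 [389.94548121 150.48532464]]
```

View pics/holes.png

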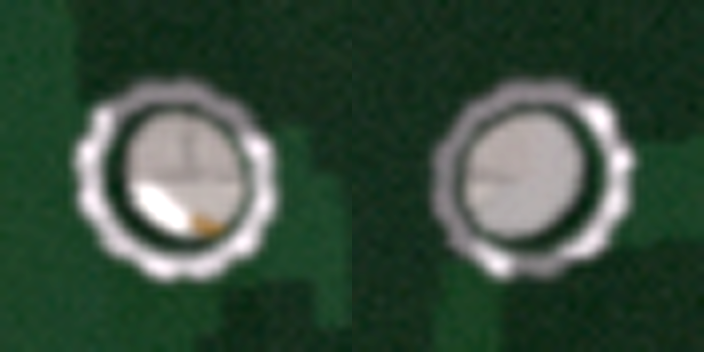

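```bash
python3 - <<'E'
from h import *
f=np.load("w3.npz");p=f["p"].astype(int)
for u,v in((242,154),(398,154)):
    print(u);print("    "," ".join(f"{x:3d}" for x in range(u-9,u+9)))
    for r in range(v-9,v+10): print(r,"|"," ".join(f"{x:3d}" for x in p[r,u-9:u+9].sum(1)//3),"|"," ".join(f"{int(x*1000):3d}" for x in f["d"][r,u-9:u+9]))
E
```

```text
242
     233 234 235 236 237 238 239 240 241 242 243 244 245 246 247 248 249 250
145 | 106 100  91  76  52  49  56  62  61  53  59  81  94 100 100  91  62  38 | 145 146 146 147 146 147 147 147 147 148 147 146 146 146 146 146 146 145
146 | 108  80  50  38  51  78  90  98  98  83  76  71  73  85  96 100  85  57 | 146 146 146 146 146 146 160 161 160 147 146 147 145 147 147 147 148 147
147 |  97  52  32  52  91 115 124 126 124 117 115 107  83  63  71  92  97  74 | 146 147 148 147 159 160 159 160 159 160 162 159 147 146 146 147 147 148
148 |  82  36  44  88 118 129 128 131 125 120 122 127 115  92  63  84 114 111 | 147 147 148 157 158 158 158 157 158 161 161 159 158 148 148 147 147 148
149 |  57  34  75 112 129 132 132 133 124 115 124 133 130 119  92  84 134 159 | 147 149 160 158 159 159 158 157 158 160 157 157 157 157 147 147 146 146
150 |  37  41  96 129 134 134 133 137 128 118 129 136 132 130 115  87 125 180 | 148 150 159 159 159 159 157 158 158 160 158 157 157 158 159 146 148 147
151 |  24  46 102 130 131 131 133 136 129 117 126 135 132 132 129 105  95 151 | 148 151 160 159 158 158 158
[... 4137 characters left out ...]
14  31  67 119 150 | 148 183 182 184 184 183 183 182 183 184 183 152 150 149 148 149 148 149
160 |  79  63  96 116 122 125 123 123 117  96  61  31  22  29  58 111 152 146 | 148 149 184 184 183 184 183 183 182 184 152 150 149 149 149 148 147 148
161 |  93  79  74  67  79  91  84  72  61  38  26  24  37  61 104 156 174 136 | 149 149 149 184 184 183 183 153 151 150 150 149 149 150 149 149 148 149
162 | 107 122 118  87  60  45  37  32  28  26  32  49  84 115 152 176 163 116 | 149 148 148 149 149 149 149 151 149 149 149 148 149 149 149 148 148 149
163 |  96 130 156 148 122  90  66  55  53  53  60  87 126 151 161 151 105  56 | 148 149 149 148 148 150 149 150 150 150 149 149 149 148 149 150 149 149
```

Request:
carry_out(
  plan=[
    [-2,0.6,0,0,0,0,10],
    [0,0,-2,0,0,0,10],
    [0,0,-2,0,0,0,10],
    [0,0,0,0,0,0,10],
    [0,0,0,0,0,0,10],
  ],
)

```text
clock: 8.78
tcp_pos: [0.561, -0.1722, 0.0422]
tcp_rot: [-180.0, -0.0, 83.9]
force: [-1.0, 0.1, -1.6]
grip_width: 0.0326
grip_force: 50.6
```

```bash
python3 hand.py; python3 - <<'E'
from h import *
f=np.load("w3.npz");p=f["p"].astype(int)
for u,v in((242,154),(398,154)):
    print(u);print("    "," ".join(f"{x:3d}" for x in range(u-9,u+9)))
    for r in range(v-9,v+9,1): print(r,"|"," ".join(f"{x:3d}" for x in p[r,u-9:u+9].sum(1)//3),"|"," ".join(f"{int(x*1000):3d}" for x in f["d"][r,u-9:u+9]))
E
```

```text
8.775 [ 0.56095009 -0.17218887  0.0422397 ] [-1.79995078e+02 -4.03194407e-04  8.39244473e+01] [-0.9872233   0.1015028  -1.63921443] [-0.01199482  0.00926039  0.01316586] 0.03264126514014691
242
     233 234 235 236 237 238 239 240 241 242 243 244 245 246 247 248 249 250
145 | 102  98  91  78  55  47  57  64  63  58  63  81  97 100 103  89  64  38 | 146 147 147 147 146 147 146 147 147 147 146 146 145 146 147 146 146 146
146 | 105  86  56  39  50  72  89 106 105  93  83  73  76  87  96 101  87  57 | 146 146 147 146 147 147 162 162 162 147 147 146 147 146 146 146 146 146
147 | 100  68  42  58  90 113 125 130 131 130 129 113  83  62  72  94  95  72 | 147 148 148 148 175 172 163   0 158 157 157 158 146 148 147 147 146 147
148 |  88  45  65 106 126 132 130 131 129 129 129 127 112  85  62  77  99  91 | 146 148 150 157 156 156 156 157 156 156 157 156 157 148 146 147 148 147
149 |  60  49 114 157 154 135 134 130 130 128 129 128 121 105  82  62  86 102 | 146 148 176 157 157 156 155 156 155 154 155 155 155 157 146 147 148 146
150 |  38  65 156 188 158 136 135 132 134 129 131 126 119 117 107  78
[... 4023 characters left out ...]
34  19  36  88 153 | 164 163 163 164 163 164 165 164 164 164 178 180 152 150 149 148 148 149
159 |  68  96 131 141 143 141 142 141 138 127 103  74  35  23  26  66 122 154 | 148 164 164 162 164 163 164 165 164 179 178 151 150 149 148 148 147 148
160 |  84  69 102 123 129 130 128 125 117  97  61  32  19  30  56 115 152 144 | 148 149 165 164 163 164 164 164 178 180 152 151 150 149 148 148 148 148
161 | 123 101  78  67  78  91  77  67  56  40  25  26  36  61 105 158 170 131 | 149 148 149 164 164 165 174 152 151 150 151 148 149 148 150 149 149 150
162 | 170 156 123  89  61  44  36  38  31  35  42  59  88 119 154 167 154 115 | 147 147 148 148 149 150 150 151 150 149 149 148 150 149 149 150 149 148
```

Request:
carry_out(
  plan=[
    [0.7,0,0,0,0,0,10],
    [0,0,-1.5,0,0,0,10],
    [0,0,-1.5,0,0,0,10],
    [0,0,0,0,0,0,10],
    [0,0,-0.5,0,0,0,10],
    [0,0,0,0,0,0,10],
  ],
)

```text
clock: 9.57
tcp_pos: [0.5616, -0.1722, 0.0388]
tcp_rot: [-180.0, -0.0, 83.9]
force: [-0.1, -0.4, -1.3]
grip_width: 0.0328
grip_force: 50.6
```

```bash
python3 hand.py; python3 - <<'E'
from h import *
f=np.load("w3.npz");p=f["p"].astype(int)
for u,v in((242,152),(398,152)):
    print(u);print("    "," ".join(f"{x:3d}" for x in range(u-9,u+9)))
    for r in range(v-6,v+8,2): print(r,"|"," ".join(f"{x:3d}" for x in p[r,u-9:u+9].sum(1)//3),"|"," ".join(f"{int(x*1000):3d}" for x in f["d"][r,u-9:u+9]))
E
```

```text
9.575 [ 0.561601   -0.17217065  0.03875025] [-1.79993794e+02 -7.96101248e-04  8.39247908e+01] [-0.12624434 -0.37876702 -1.29084453] [-0.0047655   0.02650843  0.09885792] 0.03282686351456885
242
     233 234 235 236 237 238 239 240 241 242 243 244 245 246 247 248 249 250
146 | 171 121  61  40  57  87 103 111 110  98  87  78  77  88  98 103  89  60 | 146 148 147 148 147 147 158 158 159 146 146 148 146 146 147 146 147 146
148 |  98  44  45  89 119 132 133 136 135 134 134 136 125  90  64  80 103  95 | 145 148 150 154 154 154 153 155 153 154 154 156 155 147 148 146 148 147
150 |  37  42  99 131 144 145 135 131 128 125 124 132 133 135 125  99 123 178 | 147 150 151 152 151 151 152 151 150 152 153 152 152 152 151 145 146 147
152 |  24  52 105 136 167 190 192 188 160 128 160 180 181 186 179 141  85 117 | 149 151 151 152 152 150 150 150 150 152 149 149 150 150 152 152 147 147
154 |  21  48 102 132 137 165 194 210 186 140 170 200 196 183 158 135 102 110 | 149 151 154 152 151 151 151 150 151 153 149 149 150 151 152 151 147 147
156 |  26  26  68 109 130 131 148 179 178 143 148 176 174 145 131 126
[... 679 characters left out ...]
48  98  43  51 120 | 146 150 151 151 151 151 155 151 152 151 151 152 151 151 150 146 148 147
152 | 102 137 173 196 200 196 173 141 143 170 185 187 189 165 105  39  31  70 | 153 150 150 151 149 149 149 152 149 149 151 151 152 151 150 149 147 148
154 | 105 139 174 202 205 209 191 149 156 193 200 183 159 126  81  34  29  70 | 152 151 152 151 149 150 154 152 150 150 149 150 152 152 152 148 148 148
156 |  99 131 162 188 197 200 173 136 156 189 190 160 129  94  45  23  40 100 | 151 152 151 151 150 149 154 152 150 150 152 151 152 152 149 149 148 148
158 |  72 113 141 142 143 144 143 143 143 138 128 107  71  34  22  40  90 142 | 160 160 156 155 157 155 156 160 159 161 161 160 153 150 149 149 150 149
```

Request:
carry_out(
  plan=[
    [0,0,-0.5,0,0,0,10],
    [0,0,-0.5,0,0,0,10],
    [0,0,0,0,0,0,10],
    [0,0,0,0,0,0,10],
  ],
)

```text
clock: 10.12
tcp_pos: [0.5617, -0.1722, 0.0379]
tcp_rot: [180.0, 0.0, 83.9]
force: [1.1, -0.3, -0.6]
grip_width: 0.0328
grip_force: 50.6
```

Request:
carry_out(
  plan=[
    [0,0,-0.6,0,0,0,10],
    [0,0,0,0,0,0,10],
    [0,0,0,0,0,0,60],
    [0,0,0,0,0,0,80],
    [0,0,0,0,0,0,80],
    [0,0,15,0,0,0,80],
    [0,0,35,0,0,0,80],
    [0,0,37,0,0,0,80],
    [0,0,0,0,0,0,80],
    [0,0,0,0,0,0,80],
  ],
)

```text
clock: 11.38
tcp_pos: [0.5616, -0.1722, 0.1246]
tcp_rot: [180.0, 0.0, 83.9]
force: [0.1, 0.3, 0.7]
grip_width: 0.0686
grip_force: 0.0
```

```bash
python3 hand.py; python3 - <<'E'
from h import *
f=np.load("w3.npz");p=f["p"];d=f["d"];m=dict(mtx=f["K"],R=f["R"],t=f["t"]);print(f["tcp"])
v,u=np.mgrid[0:400,0:640];P=np.c_[u.ravel(),v.ravel(),np.ones(u.size)]@np.linalg.inv(m["mtx"]).T*d.ravel()[:,None]
P=((P-m["t"])@m["R"])*1000;a=np.radians(-6.1);R=np.array([[np.cos(a),-np.sin(a)],[np.sin(a),np.cos(a)]])
L=(P[:,:2]-f["tcp"][:2]*1000)@R
for sx in(-1,1):
  for b in(-58,-66,58,66):
    k=(d.ravel()>0)&(abs(L[:,0]-sx*36)<5)&(abs(L[:,1]-b)<3);print(sx*36,b,k.sum(),np.median(P[k,2]) if k.any() else None)
E
```

```text
11.375 [ 0.56164156 -0.17221026  0.12455741] [1.79971031e+02 6.37875725e-03 8.39232503e+01] [0.11941389 0.25185337 0.67347319] [-0.03077307  0.00014831 -0.00092026] 0.06855000953403387
[ 0.56164156 -0.17221026  0.12455741]
-36 -58 75 32.11111852169957
-36 -66 80 32.21577324633999
-36 58 104 31.978332935295256
-36 66 110 32.03545711751188
36 -58 72 32.11200388191514
36 -66 80 32.130870482037345
36 58 108 32.01688609577441
36 66 107 31.946636348245057
```

View pics/w3.png

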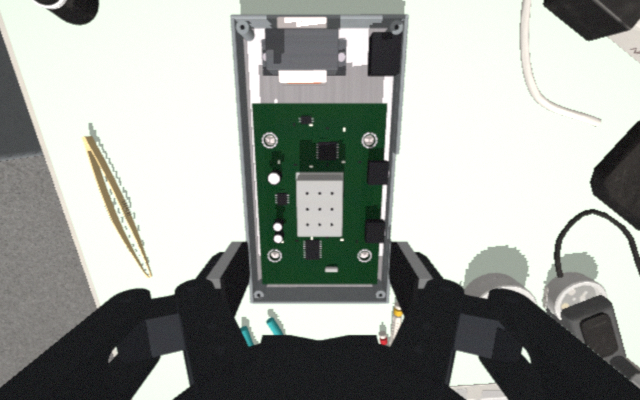

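Request:
carry_out(
  plan=[
    [14,-33,0,0,0,0,0],
    [15.1,-33.4,0,0,0,0,0],
    [0,0,-30,0,0,0,0],
    [0,0,-40,0,0,0,0],
    [0,0,-16,0,0,0,0],
    [0,0,0,0,0,0,0],
    [0,0,0,0,0,0,0],
  ],
)

```text
clock: 12.3
tcp_pos: [0.5917, -0.2388, 0.0394]
tcp_rot: [179.9, 0.0, 83.9]
force: [-0.7, -0.1, 0.3]
grip_width: -0.0001
grip_force: 0.0
```

Request:
carry_out(
  plan=[
    [0,0,-2,0,0,0,0],
    [0,0,-2,0,0,0,0],
    [0,0,-1,0,0,0,0],
    [0,0,-1,0,0,0,0],
    [0,0,-1,0,0,0,0],
    [0,0,0,0,0,0,0],
  ],
)

```text
clock: 13.05
tcp_pos: [0.5908, -0.2386, 0.0312]
tcp_rot: [180.0, -0.0, 83.9]
force: [0.8, 0.3, 0.1]
grip_width: -0.0002
grip_force: 0.2
```

Request:
carry_out(
  plan=[
    [0,0,-1,0,0,0,0],
    [0,0,-1,0,0,0,0],
    [0,0,0,0,0,0,0],
  ],
)

```text
clock: 13.42
tcp_pos: [0.5907, -0.2386, 0.0291]
tcp_rot: [-180.0, 0.0, 83.9]
force: [0.0, -0.1, 0.9]
grip_width: 0.0004
grip_force: 0.0
```

Request:
carry_out(
  plan=[
    [0,0,-1,0,0,0,0],
    [0,0,0,0,0,0,0],
  ],
)

```text
clock: 13.68
tcp_pos: [0.5906, -0.2385, 0.0279]
tcp_rot: [-180.0, -0.0, 83.9]
force: [-0.1, -0.2, -0.5]
grip_width: 0.0001
grip_force: 0.0
```

Request:
carry_out(
  plan=[
    [0,0,-1,0,0,0,0],
    [0,0,0,0,0,0,0],
  ],
)

```text
clock: 13.92
tcp_pos: [0.5907, -0.2385, 0.0271]
tcp_rot: [-180.0, -0.0, 83.9]
force: [-0.2, -0.2, 0.5]
grip_width: -0.0
grip_force: 0.2
```

```bash
cat > lvl.py <<'E'
from h import *
a=np.radians(-6.1);R=np.array([[np.cos(a),-np.sin(a)],[np.sin(a),np.cos(a)]]);C=np.array([561.6,-172.2])
s=ctrl.get_state();print(s["clock"],s["tcp_pos"].round(4),s["force"].round(2))
for n in("wrist","top"):
    m=ctrl.camera_model(n);p,d=ctrl.capture(n)
    v,u=np.mgrid[0:400,0:640];P=np.c_[u.ravel(),v.ravel(),np.ones(u.size)]@np.linalg.inv(m["mtx"]).T*d.ravel()[:,None]
    P=((P-m["t"])@m["R"])*1000;L=(P[:,:2]-C)@R;g=cv2.cvtColor(p,cv2.COLOR_RGB2HSV).reshape(-1,3);gr=(g[:,1]>110)&(g[:,0]>40)&(g[:,0]<90)
    o=[]
    for x in(-36,36):
        for b in(-62,62):
            k=(d.ravel()>0)&gr&(abs(L[:,0]-x)<8)&(abs(L[:,1]-b)<9);o.append((x,b,int(k.sum()),round(float(np.median(P[k,2])),1) if k.any() else None))
    k=(d.ravel()>0)&(abs(L[:,0])<12)&(abs(L[:,1])<15);print(n,o,"can",k.sum() and np.median(P[k,2]).round(1))
E
python3 lvl.py
```

```text
13.925 [ 0.5907 -0.2385  0.0271] [-0.25 -0.15  0.46]
wrist [(-36, -62, 1009, 31.1), (-36, 62, 0, None), (36, -62, 66, 27.2), (36, 62, 0, None)] can 54.0
top [(-36, -62, 56, 31.6), (-36, 62, 49, 36.9), (36, -62, 0, None), (36, 62, 0, None)] can 530.3
```

Request:
carry_out(
  plan=[
    [0,0,-1,0,0,0,0],
    [0,0,0,0,0,0,0],
  ],
)

```text
clock: 14.28
tcp_pos: [0.5906, -0.2385, 0.026]
tcp_rot: [-180.0, -0.0, 83.9]
force: [-0.0, -0.2, 0.6]
grip_width: 0.0001
grip_force: 0.0
```

Request:
carry_out(
  plan=[
    [0,0,-1,0,0,0,0],
    [0,0,0,0,0,0,0],
  ],
)

```text
clock: 14.52
tcp_pos: [0.5908, -0.2386, 0.0252]
tcp_rot: [180.0, -0.0, 83.9]
force: [0.2, 0.3, 0.3]
grip_width: 0.0004
grip_force: 0.2
```

Request:
carry_out(
  plan=[
    [0,0,-0.5,0,0,0,0],
    [0,0,0,0,0,0,0],
  ],
)

```text
clock: 14.78
tcp_pos: [0.5909, -0.2386, 0.0249]
tcp_rot: [180.0, 0.0, 83.9]
force: [-0.1, -0.0, 1.0]
grip_width: -0.0001
grip_force: 1.0
```

```bash
python3 lvl.py
```

```text
14.775 [ 0.5909 -0.2386  0.0249] [-0.07 -0.    1.03]
wrist [(-36, -62, 1038, 30.7), (-36, 62, 0, None), (36, -62, 61, 25.0), (36, 62, 0, None)] can 54.0
top [(-36, -62, 51, 30.3), (-36, 62, 49, 39.1), (36, -62, 0, None), (36, 62, 0, None)] can 528.5
```

Request:
carry_out(
  plan=[
    [0,0,-0.5,0,0,0,0],
    [0,0,0,0,0,0,0],
  ],
)

```text
clock: 15.12
tcp_pos: [0.5909, -0.2386, 0.0246]
tcp_rot: [180.0, 0.0, 83.9]
force: [-1.6, 0.8, 4.9]
grip_width: 0.0001
grip_force: 2.4
```

Request:
carry_out(
  plan=[
    [0,0,-0.5,0,0,0,0],
    [0,0,0,0,0,0,0],
  ],
)

```text
clock: 15.38
tcp_pos: [0.591, -0.2387, 0.0244]
tcp_rot: [180.0, 0.0, 83.9]
force: [-2.3, 1.0, 7.5]
grip_width: -0.0003
grip_force: 3.4
```

Request:
carry_out(
  plan=[
    [0,0,-0.5,0,0,0,0],
    [0,0,0,0,0,0,0],
  ],
)

```text
clock: 15.62
tcp_pos: [0.591, -0.2387, 0.0242]
tcp_rot: [180.0, 0.0, 83.9]
force: [-3.3, 1.2, 9.0]
grip_width: 0.0003
grip_force: 4.6
```

Request:
carry_out(
  plan=[
    [0,0,-0.5,0,0,0,0],
    [0,0,0,0,0,0,0],
  ],
)

```text
clock: 15.88
tcp_pos: [0.591, -0.2388, 0.0239]
tcp_rot: [180.0, 0.0, 83.9]
force: [-3.5, -0.2, 10.8]
grip_width: 0.0002
grip_force: 5.3
```

Request:
carry_out(
  plan=[
    [0,0,5,0,0,0,0],
    [0,0,13,0,0,0,0],
    [-36,3.8,0,0,0,0,0],
    [-35.6,3.8,0,0,0,0,0],
    [0,0,0,0,0,0,0],
    [0,0,-6,0,0,0,0],
    [0,0,0,0,0,0,0],
  ],
)

```text
clock: 16.75
tcp_pos: [0.52, -0.2311, 0.0344]
tcp_rot: [180.0, 0.0, 83.9]
force: [0.1, 0.1, 0.3]
grip_width: -0.0
grip_force: 0.0
```

```bash
python3 lvl.py
```

```text
16.75 [ 0.52   -0.2311  0.0344] [0.1  0.1  0.29]
wrist [(-36, -62, 127, 31.1), (-36, 62, 0, None), (36, -62, 800, 25.0), (36, 62, 0, None)] can 53.9
top [(-36, -62, 2, 34.0), (-36, 62, 47, 38.7), (36, -62, 0, None), (36, 62, 2, 35.4)] can 55.3
```

Request:
carry_out(
  plan=[
    [0,0,-2,0,0,0,0],
    [0,0,-1,0,0,0,0],
    [0,0,-1,0,0,0,0],
    [0,0,-1,0,0,0,0],
    [0,0,0,0,0,0,0],
  ],
)

```text
clock: 17.48
tcp_pos: [0.5192, -0.231, 0.0298]
tcp_rot: [180.0, 0.0, 83.9]
force: [0.2, -0.7, 1.4]
grip_width: -0.0001
grip_force: 0.5
```

Request:
carry_out(
  plan=[
    [0,0,-1,0,0,0,0],
    [0,0,0,0,0,0,0],
  ],
)

```text
clock: 17.73
tcp_pos: [0.519, -0.2309, 0.0285]
tcp_rot: [-180.0, -0.0, 83.9]
force: [-0.6, -0.2, -0.9]
grip_width: -0.0001
grip_force: 0.0
```

Request:
carry_out(
  plan=[
    [0,0,-1,0,0,0,0],
    [0,0,0,0,0,0,0],
  ],
)

```text
clock: 17.98
tcp_pos: [0.519, -0.2309, 0.0274]
tcp_rot: [-180.0, -0.0, 83.9]
force: [-0.6, 0.8, 0.7]
grip_width: -0.0002
grip_force: 0.0
```

Request:
carry_out(
  plan=[
    [0,0,-1,0,0,0,0],
    [0,0,0,0,0,0,0],
  ],
)

```text
clock: 18.23
tcp_pos: [0.5191, -0.2309, 0.0266]
tcp_rot: [-180.0, -0.0, 83.9]
force: [-1.0, -0.0, -0.1]
grip_width: 0.0002
grip_force: 0.0
```

Request:
carry_out(
  plan=[
    [0,0,-1,0,0,0,0],
    [0,0,0,0,0,0,0],
  ],
)

```text
clock: 18.48
tcp_pos: [0.5191, -0.2309, 0.0256]
tcp_rot: [-180.0, -0.0, 83.9]
force: [-0.2, 0.5, 0.9]
grip_width: 0.0002
grip_force: 0.0
```

Request:
carry_out(
  plan=[
    [0,0,-0.7,0,0,0,0],
    [0,0,0,0,0,0,0],
  ],
)

```text
clock: 18.73
tcp_pos: [0.5191, -0.2309, 0.0249]
tcp_rot: [-180.0, -0.0, 83.9]
force: [0.1, 0.6, -0.8]
grip_width: 0.0002
grip_force: 0.0
```

```bash
python3 lvl.py
```

```text
18.725 [ 0.5191 -0.2309  0.0249] [ 0.09  0.56 -0.81]
wrist [(-36, -62, 65, 25.1), (-36, 62, 0, None), (36, -62, 908, 24.7), (36, 62, 0, None)] can 50.9
top [(-36, -62, 0, None), (-36, 62, 42, 32.6), (36, -62, 0, None), (36, 62, 3, 31.3)] can 51.5
```

Request:
carry_out(
  plan=[
    [0,0,-0.7,0,0,0,0],
    [0,0,-0.5,0,0,0,0],
    [0,0,0,0,0,0,0],
  ],
)

```text
clock: 19.2
tcp_pos: [0.5193, -0.231, 0.0241]
tcp_rot: [180.0, 0.0, 83.9]
force: [-1.3, -0.2, 3.1]
grip_width: 0.0002
grip_force: 1.6
```

Request:
carry_out(
  plan=[
    [0,0,-0.5,0,0,0,0],
    [0,0,-0.5,0,0,0,0],
    [0,0,0,0,0,0,0],
  ],
)

```text
clock: 19.58
tcp_pos: [0.5194, -0.2311, 0.0237]
tcp_rot: [180.0, 0.0, 83.9]
force: [-3.1, 1.3, 10.1]
grip_width: 0.0
grip_force: 4.9
```

Request:
carry_out(
  plan=[
    [0,0,6,0,0,0,0],
    [0,0,34,0,0,0,0],
    [4.4,41.7,0,0,0,0,0],
    [4.5,41.8,0,0,0,0,0],
    [4.5,41.8,0,0,0,0,0],
    [0,0,0,0,0,0,0],
    [0,0,-26,0,0,0,0],
    [0,0,0,0,0,0,0],
    [0,0,-2,0,0,0,0],
    [0,0,0,0,0,0,0],
  ],
)

```text
clock: 20.82
tcp_pos: [0.533, -0.1062, 0.0354]
tcp_rot: [180.0, 0.0, 83.9]
force: [0.1, 0.4, 0.6]
grip_width: 0.0001
grip_force: 0.0
```

Request:
carry_out(
  plan=[
    [0,0,-1,0,0,0,0],
    [0,0,-1,0,0,0,0],
    [0,0,-1,0,0,0,0],
    [0,0,0,0,0,0,0],
  ],
)

```text
clock: 21.32
tcp_pos: [0.5328, -0.1057, 0.032]
tcp_rot: [180.0, 0.0, 83.9]
force: [0.0, -0.2, 1.6]
grip_width: -0.0001
grip_force: 1.0
```

Request:
carry_out(
  plan=[
    [0,0,-1,0,0,0,0],
    [0,0,-1,0,0,0,0],
    [0,0,0,0,0,0,0],
  ],
)

```text
clock: 21.7
tcp_pos: [0.5328, -0.1057, 0.0299]
tcp_rot: [180.0, -0.0, 83.9]
force: [0.8, 1.0, 2.9]
grip_width: 0.0004
grip_force: 1.6
```

```bash
python3 lvl.py
```

```text
21.7 [ 0.5328 -0.1057  0.0299] [0.78 1.04 2.94]
wrist [(-36, -62, 0, None), (-36, 62, 11, 31.0), (36, -62, 0, None), (36, 62, 1011, 31.6)] can 0
top [(-36, -62, 0, None), (-36, 62, 0, None), (36, -62, 0, None), (36, 62, 2, 31.1)] can 524.5
```

Request:
carry_out(
  plan=[
    [0,0,-1,0,0,0,0],
    [0,0,-1,0,0,0,0],
    [0,0,0,0,0,0,0],
  ],
)

```text
clock: 22.18
tcp_pos: [0.5321, -0.1056, 0.0273]
tcp_rot: [-179.9, -0.0, 83.9]
force: [0.4, -0.7, 0.2]
grip_width: -0.0
grip_force: 0.1
```

Request:
carry_out(
  plan=[
    [0,0,-1,0,0,0,0],
    [0,0,-1,0,0,0,0],
    [0,0,0,0,0,0,0],
  ],
)

```text
clock: 22.55
tcp_pos: [0.5323, -0.1056, 0.0256]
tcp_rot: [-180.0, -0.0, 83.9]
force: [-0.2, -0.5, 0.4]
grip_width: 0.0002
grip_force: 0.0
```

Request:
carry_out(
  plan=[
    [0,0,-0.7,0,0,0,0],
    [0,0,0,0,0,0,0],
  ],
)

```text
clock: 22.8
tcp_pos: [0.5325, -0.1057, 0.0251]
tcp_rot: [-180.0, 0.0, 83.9]
force: [-0.7, -0.2, 0.9]
grip_width: 0.0001
grip_force: 0.0
```

```bash
python3 lvl.py
```

```text
22.8 [ 0.5325 -0.1057  0.0251] [-0.74 -0.22  0.91]
wrist [(-36, -62, 0, None), (-36, 62, 25, 25.1), (36, -62, 0, None), (36, 62, 1019, 25.2)] can 0
top [(-36, -62, 0, None), (-36, 62, 0, None), (36, -62, 0, None), (36, 62, 3, 25.4)] can 518.3
```

Request:
carry_out(
  plan=[
    [0,0,-0.7,0,0,0,0],
    [0,0,-0.5,0,0,0,0],
    [0,0,0,0,0,0,0],
  ],
)

```text
clock: 23.28
tcp_pos: [0.5327, -0.1057, 0.0244]
tcp_rot: [180.0, 0.0, 83.9]
force: [-1.9, 1.0, 5.5]
grip_width: 0.0003
grip_force: 2.8
```

Request:
carry_out(
  plan=[
    [0,0,-0.5,0,0,0,0],
    [0,0,-0.5,0,0,0,0],
    [0,0,0,0,0,0,0],
  ],
)

```text
clock: 23.65
tcp_pos: [0.5328, -0.1056, 0.0241]
tcp_rot: [180.0, -0.0, 83.9]
force: [-4.4, 0.9, 12.2]
grip_width: 0.0001
grip_force: 6.2
```

Request:
carry_out(
  plan=[
    [0,0,5,0,0,0,0],
    [0,0,9,0,0,0,0],
    [36,-3.8,0,0,0,0,0],
    [35.6,-3.8,0,0,0,0,0],
    [0,0,0,0,0,0,0],
    [0,0,-6,0,0,0,0],
    [0,0,-3,0,0,0,0],
    [0,0,-2,0,0,0,0],
    [0,0,0,0,0,0,0],
  ],
)

```text
clock: 24.78
tcp_pos: [0.6036, -0.1132, 0.0258]
tcp_rot: [-180.0, -0.0, 83.9]
force: [0.2, -1.0, -0.1]
grip_width: 0.0001
grip_force: 0.0
```

Request:
carry_out(
  plan=[
    [0,0,-1,0,0,0,0],
    [0,0,-0.7,0,0,0,0],
    [0,0,0,0,0,0,0],
  ],
)

```text
clock: 25.15
tcp_pos: [0.6043, -0.1133, 0.0245]
tcp_rot: [180.0, 0.0, 83.9]
force: [-0.8, 0.3, 3.4]
grip_width: -0.0001
grip_force: 1.5
```

Request:
carry_out(
  plan=[
    [0,0,-0.7,0,0,0,0],
    [0,0,-0.5,0,0,0,0],
    [0,0,0,0,0,0,0],
  ],
)

```text
clock: 25.52
tcp_pos: [0.6044, -0.1133, 0.0242]
tcp_rot: [180.0, 0.0, 83.9]
force: [-2.6, 1.6, 10.0]
grip_width: -0.0001
grip_force: 5.3
```

Request:
carry_out(
  plan=[
    [0,0,-0.5,0,0,0,0],
    [0,0,0,0,0,0,0],
    [0,0,6,0,0,0,0],
    [0,0,34,0,0,0,0],
    [-4.4,-41.7,0,0,0,0,0],
    [-4.5,-41.8,0,0,0,0,0],
    [-4.5,-41.8,0,0,0,0,0],
    [0,0,0,0,0,0,0],
    [0,0,-30,0,0,0,0],
    [0,0,0,0,0,0,0],
  ],
)

```text
clock: 26.78
tcp_pos: [0.5886, -0.237, 0.0302]
tcp_rot: [-179.7, -0.1, 84.0]
force: [-0.1, -0.5, -0.1]
grip_width: -0.0005
grip_force: 0.0
```

Request:
carry_out(
  plan=[
    [0,0,-4,0,0,0,0],
    [0,0,-2,0,0,0,0],
    [0,0,-1.5,0,0,0,0],
    [0,0,0,0,0,0,0],
  ],
)

```text
clock: 27.28
tcp_pos: [0.5909, -0.2385, 0.0253]
tcp_rot: [180.0, 0.0, 83.9]
force: [0.0, 0.0, -0.4]
grip_width: 0.0
grip_force: 0.0
```

Request:
carry_out(
  plan=[
    [0,0,-1,0,0,0,0],
    [0,0,-0.7,0,0,0,0],
    [0,0,0,0,0,0,0],
  ],
)

```text
clock: 27.65
tcp_pos: [0.5911, -0.2387, 0.0243]
tcp_rot: [179.9, 0.0, 83.9]
force: [-1.5, 0.6, 7.0]
grip_width: -0.0002
grip_force: 3.3
```

Request:
carry_out(
  plan=[
    [0,0,-0.5,0,0,0,0],
    [0,0,-0.4,0,0,0,0],
    [0,0,0,0,0,0,0],
    [0,0,6,0,0,0,0],
    [0,0,6,0,0,0,0],
    [-36,3.8,0,0,0,0,0],
    [-35.6,3.8,0,0,0,0,0],
    [0,0,0,0,0,0,0],
    [0,0,-6,0,0,0,0],
    [0,0,0,0,0,0,0],
  ],
)

```text
clock: 28.9
tcp_pos: [0.52, -0.2311, 0.028]
tcp_rot: [180.0, -0.0, 83.9]
force: [0.2, 0.4, 0.3]
grip_width: 0.0001
grip_force: 0.0
```

Request:
carry_out(
  plan=[
    [0,0,-2,0,0,0,0],
    [0,0,-1.5,0,0,0,0],
    [0,0,-1,0,0,0,0],
    [0,0,-0.5,0,0,0,0],
    [0,0,0,0,0,0,0],
  ],
)

```text
clock: 29.52
tcp_pos: [0.5196, -0.231, 0.0243]
tcp_rot: [180.0, 0.0, 83.9]
force: [-1.0, 1.8, 6.7]
grip_width: -0.0003
grip_force: 3.8
```

Request:
carry_out(
  plan=[
    [0,0,-0.6,0,0,0,0],
    [0,0,0,0,0,0,0],
    [0,0,6,0,0,0,0],
    [0,0,35,0,0,0,0],
    [18,15,40,0,0,0,0],
    [18,15,40,0,0,0,0],
    [0,0,0,0,0,0,0],
    [0,0,0,0,0,0,0],
  ],
)

```text
clock: 30.52
tcp_pos: [0.5547, -0.2009, 0.1433]
tcp_rot: [-180.0, 0.0, 83.9]
force: [-0.2, 0.0, -0.3]
grip_width: 0.0001
grip_force: 0.0
```

```bash
python3 lvl.py
```

```text
30.525 [ 0.5547 -0.2009  0.1433] [-0.21  0.04 -0.29]
wrist [(-36, -62, 305, 25.2), (-36, 62, 458, 25.2), (36, -62, 294, 25.2), (36, 62, 466, 25.3)] can 226.9
top [(-36, -62, 34, 25.1), (-36, 62, 46, 25.0), (36, -62, 0, None), (36, 62, 4, 24.8)] can 520.1
```

```bash
python3 -c "
from station import ctrl
print(ctrl.close_job())"
```

```text
the job is handed in; nothing more can be done
None
```

The board is in the shell with its sockets at the gap. All four corners lie level about 7 mm below where the board first rested, each met a stiff stop at about 10 N or more (under 18 N), and the job was handed in at about 30.5 s.

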